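Turn the seed-jar turntable until the red-lidded jar faces front

TASK

Bring the seed jar with the red lid round to the front: push the rim of the green turntable gently with the fingertips until that jar stands straight in front of the turntable's centre, on the side facing the near edge of the table where the robot stands, and leave it standing still there. Turn it by its rim only: do not touch, lift or pinch any of the jars, do not pinch or shove the turntable, and leave everything else on the table where it is.

Things in the scene. Friction and masses are not known exactly. Their poses are not given: they have to be found in the camera images.
- turntable: The fixed black base of the turntable (disc 210 mm across), on the table. Origin: on the turning axis, at table height; its x axis points away from the robot, so the front is straight along its -x (the slats of the table run the same way), wherever it stands.
- platter (a joint): Turning angle of the green tray, rad, anticlockwise from above; no end stops, random start, zero means nothing. Disc 300 mm across, underside 18 mm, floor 26 mm, top of its raised lip 38 mm above the table. It turns either way with slight drag (about 0.6 N at the rim) and coasts only a few degrees after a slow push.
- grip (a point): Top middle of one of eight equal dark green finger grips round the tray's rim, 45 degrees apart; turns with the tray, 162 mm from the axis, 36 mm above the table. Each grip is a block 24 mm wide along the rim, 18 to 36 mm above the table, standing out from the lip (150 mm from the axis) to 178 mm; its flat sides can be pushed along the rim. About 100 mm of free rim between grips.
- jar_red: The marked jar: clear glass, flip-top, flat RED lid, wire clasp, 54 mm across, 68 mm tall, about 0.14 kg, loose on the tray about 70 mm from the turning axis; it rides round with the tray. Origin: centre of its underside. Five such jars stand round the tray about 72 degrees apart, tops 94 mm above the table.
- jar_1: A flip-top glass jar with a WHITE lid. Same size as the red-lidded jar; also loose on the turntable. Origin: centre of its underside.
- jar_2: A flip-top glass jar with a WHITE lid. Same size as the red-lidded jar; also loose on the turntable. Origin: centre of its underside.
- jar_3: A flip-top glass jar with a WHITE lid. Same size as the red-lidded jar; also loose on the turntable. Origin: centre of its underside.
- jar_4: A flip-top glass jar with a WHITE lid. Same size as the red-lidded jar; also loose on the turntable. Origin: centre of its underside.
- dibber: Bamboo dibber with a T-handle lying on the table, 183 mm long, 25 mm high, to the left of the robot; leave alone. Origin: under the middle of it.
- tamper: Wooden pot tamper standing upright, 86 mm across, 100 mm tall, to the right of the robot; leave alone. Origin: centre of its underside.
- plant_tray: Empty yellow plastic plant tray, 280 x 200 x 34 mm, to the right; leave alone. Origin: centre of its underside.
- seed_trays: Stack of grey seed trays with a clear clip-on lid, 360 x 230 mm, 130 mm tall, to the left; leave alone. Origin: centre of its underside.

How it is judged:
By the outcome, as a careful person would: the job done as asked, in the order asked, and still so for the second after the job is handed in, with the robot touching nothing.
It also fails if it takes over 51 s, if anything falls off the work surface, if the arm or the gripper's body presses on something with over 40 N, if the wrist force passes 120 N, or if a joint passes its speed limit or range.

ROBOT

A 6-joint arm with a two-finger parallel gripper is mounted at the origin on the work surface. World frame = base frame: x ahead of the robot, y to its left, z up, the work surface at z = 0. Lengths are in mm, angles in rad, forces in N, time in s.
With the tool pointing down it reaches from about 400 to 925 mm from the base axis. Payload 12.5 kg.
Tool frame: the origin (TCP) lies midway between the tips of the shut fingers; the grasp point (between the pads) lies 19 mm behind it (env.grip_depth is the distance from the TCP to the grasp point, in mm); z points along the fingers, y is the line along which they close (so a half turn about z gives the same grasp; the last joint's range is limited). The gripper opens to 95 mm and grips with 3 to 60 N. Pads are 20 mm wide; open, the fingers measure 119 mm over their backs; the gripper's body (75 mm by 180 mm) begins 59 mm behind the grasp point.
Start: joints at [1.137, 0.491, 1.559, -0, 1.092, -0.106], TCP at [201.209, 591.745, 214.661] pointing down, gripper open.
Joint ranges: [-3.1, 3.1], [-0.84, 2.19], [0.05, 2.79], [-1.13, 4.28], [0.06, 2.93], [-2.69, 2.69]. Speed limits (rad/s): [2.22, 2.22, 2.79, 3.14, 3.14, 3.14].

INTERFACE

Orientations are given as [roll, pitch, yaw] about the fixed x, y, z axes, in that order (R = Rz(yaw) Ry(pitch) Rx(roll)).
In Python, from cell import monitor, viewer, order, env gives the robot as it stands.
- The arm moves only by the tool move_arm, never from a script. Its argument "moves" is one flat list of numbers, 4 for each row, row after row: the shift along the tool's x, y, z normalised to -1 to 1, where 1 is 0.15 m, then the turn about the tool's z normalised to -1 to 1, where 1 is pi/2 rad. A call has 1 to 10 rows; each row shifts and turns the commanded pose from where the row before left it, along the tool's axes as they then stand; what a row does not reach is not made up. A row lasts 1/8 s, in which the tool goes at most 62.5 mm and 10.7 degrees, less where a joint would pass 70% of its speed; a pose out of reach is approached as far as the arm can. A call with a number of a shift or a turn outside -1 to 1 is refused whole. A call with a gripper value outside its range is refused whole. "claw" is the finger opening in mm, from 0 to 95.1, set as the call begins (left out, the last holds). The fingers move at their own pace and stop on an object; the grip force is fixed at half the most. Time passes only in rows, so rows that do not move let the fingers close. It gives the time, the measured TCP pose, the force, the opening and the grip force at its end, in the units of the state.
- monitor.state(): the state, without advancing time (a new reading comes with each control period).
- viewer.read_camera(name): name is "side" or "top" or "wrist"; returns the picture (400x640x3 uint8, red, green, blue); there is no depth.
- viewer.camera_info(name): a dict with "K" (3x3 intrinsics, pixels), "camera_from_world" (4x4, takes a point from world to camera coordinates). Camera axes: x right, y down, z forward; pixel columns grow to the right and rows downward; lengths in mm; the calibration is good to about 2 mm. A picture is of the moment at which its call begins: read the wrist's pose just before it. camera_info takes no time and is no camera call; for the wrist camera it gives the pose at the moment of the call.
- order.job_done(): hands the job in; it is judged then, once.
The state is a dict: "t": time; "joints": joint angles; "qvel": joint speeds; "tau": joint torques, N m; "eef_pos": TCP position; "tcp_rot": TCP orientation; "ft_force": force on the tool from outside, world axes, zero at the start; "moment": the same for the moment, N m; "opening": opening from 0.0 (shut) to 1.0 (fully open); "grip_force": force on a finger pad.
Only numpy, scipy, OpenCV 4.12 (cv2) and the standard library are available. Lean on these libraries where they do the work, as an engineer would, in place of code of your own. Each camera call takes 0.05 s, during which the arm holds its last target. There are 200 camera calls.

## Working session

There is one attempt and no reset: what is moved stays moved. The work goes in short steps, Python scripts to look and compute and a tool call to move; the robot and the scene stay as the last step left them, time stands still between calls to the robot, and variables do not carry over. Pictures are saved under pics/ and viewed, at most 10 in all, crops included, and the job is handed in when it is done.

Besides the shell and the picture viewer there is one more tool, called after "Request:" as name(argument=value, ...), one argument or row to a line, values as JSON. move_arm: Moves the arm, as the interface text tells. Scaled input: -1 to 1 covers 0.15 m each way for a shift and pi/2 rad each way for a turn. Its arguments: {"type":"object","properties":{"moves":{"type":"array"},"claw":{"type":"number"}},"required":["moves"]}

```bash
mkdir -p pics; python3 - <<'E'
from cell import monitor, viewer, order, env
import cv2,numpy as np
s=monitor.state();print(s['t'],s['eef_pos'],s['tcp_rot'],s['opening'])
a=viewer.read_camera('top');b=viewer.read_camera('side')
cv2.imwrite('pics/top.png',a[:,:,::-1]);cv2.imwrite('pics/side.png',b[:,:,::-1])
for n in('top','side'):
  i=viewer.camera_info(n);print(n,np.round(i['K'],1).tolist(),np.round(i['camera_from_world'],3).tolist())
E
```

```text
0.0 [201.105589   591.50186618 214.0637117 ] [-3.14049896e+00 -1.55329442e-04  2.81375295e+00] 1.000090450361459
top [[372.7, 0.0, 323.2], [0.0, 372.7, 201.4], [0.0, 0.0, 1.0]] [[-0.023, -1.0, 0.008, 21.583], [-0.997, 0.023, -0.07, 520.273], [0.069, -0.01, -0.998, 1197.411], [0.0, 0.0, 0.0, 1.0]]
side [[464.5, 0.0, 313.6], [0.0, 464.5, 199.9], [0.0, 0.0, 1.0]] [[-0.949, 0.315, -0.011, 509.853], [0.203, 0.584, -0.786, -49.085], [-0.241, -0.748, -0.618, 1639.372], [0.0, 0.0, 0.0, 1.0]]
```

View pics/top.png

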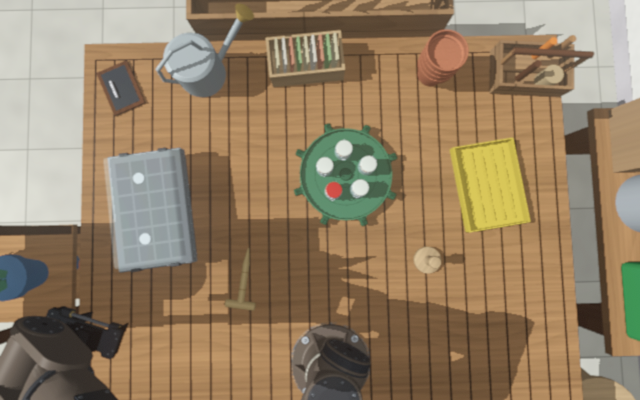

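View pics/side.png

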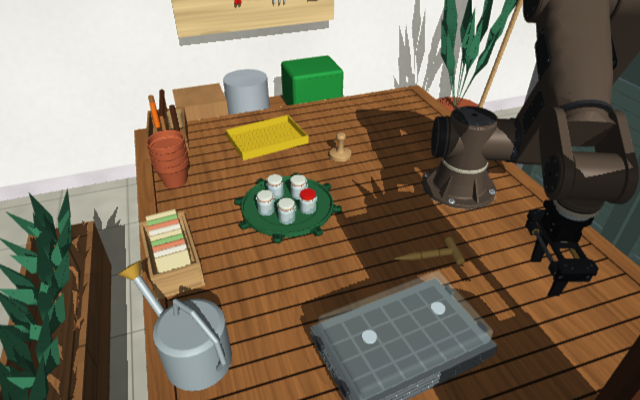

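The top view shows the turntable centred near px (347,174), with the red lid at (334,190) and the front towards image-bottom. The side view agrees: the red jar is on the robot side and only needs a modest turn.

```bash
cat > h.py <<'E'
from cell import monitor, viewer, order, env
import cv2,numpy as np
def ray(n,uv,z,info=None):
    i=info or viewer.camera_info(n);K=np.array(i['K']);T=np.array(i['camera_from_world']);R=T[:3,:3]
    c=-R.T@T[:3,3];uv=np.atleast_2d(uv).astype(float)
    d=np.c_[uv,np.ones(len(uv))]@np.linalg.inv(K).T@R
    return (c+d*((z-c[2])/d[:,2])[:,None])[:,:2]
def look(n='top',img=None):
    a=viewer.read_camera(n) if img is None else img
    h=cv2.cvtColor(a,cv2.COLOR_RGB2HSV)
    g=cv2.inRange(h,(65,90,30),(95,255,255))
    g[:110]=0;g[235:]=0;g[:,:285]=0;g[:,410:]=0
    r=cv2.inRange(h,(0,150,90),(6,255,255))|cv2.inRange(h,(174,150,90),(180,255,255))
    r[:120]=0;r[230:]=0;r[:,:290]=0;r[:,400:]=0
    c=max(cv2.findContours(g,cv2.RETR_EXTERNAL,cv2.CHAIN_APPROX_NONE)[0],key=cv2.contourArea)[:,0]
    P=ray(n,c,36)
    ctr=np.array(cv2.minEnclosingCircle(P.astype(np.float32))[0])
    for _ in range(10):
        d=np.hypot(*(P-ctr).T);Q=P[(d<158)&(d>140)]
        A=np.c_[2*Q,np.ones(len(Q))];x=np.linalg.lstsq(A,(Q**2).sum(1),rcond=None)[0];ctr=x[:2]
    rad=np.sqrt(x[2]+ctr@ctr)
    d=P-ctr;rr=np.hypot(*d.T);an=np.arctan2(d[:,1],d[:,0]);o=rr>164
    ph=np.angle(np.exp(8j*an[o]).mean())/8
    ys,xs=np.nonzero(r);red=ray(n,[xs.mean(),ys.mean()],94)[0]
    v=red-ctr
    print('ctr',ctr.round(1),'R',rad.round(1),'grip phase deg',np.degrees(ph).round(1),'red',red.round(1),'r',np.hypot(*v).round(1),'ang deg',np.degrees(np.arctan2(v[1],v[0])).round(1),'nred',len(xs))
    return a,ctr,ph
E
python3 - <<'E'
from h import *
a,ctr,ph=look('top',cv2.imread('pics/top.png')[:,:,::-1].copy())
# slat direction
g=cv2.cvtColor(a,cv2.COLOR_RGB2GRAY)
L=cv2.HoughLinesP(cv2.Canny(g,40,120),1,np.pi/360,40,minLineLength=70,maxLineGap=6)[:,0]
o=[]
for x1,y1,x2,y2 in L:
    if abs(x1-x2)<12 and 90<x1<570:
        p,q=ray('top',[[x1,y1],[x2,y2]],0);d=(p-q)*np.sign(p[0]-q[0]);o.append(np.degrees(np.arctan2(d[1],d[0])))
print('slat',np.median(o),len(o))
i=viewer.camera_info('wrist');print(np.round(i['camera_from_world'],2).tolist())
c=cv2.resize(a[110:240,270:430],None,fx=4,fy=4,interpolation=cv2.INTER_CUBIC);cv2.imwrite('pics/c.png',c[:,:,::-1])
E
```

```text
ctr [0. 0.] R 0.0 grip phase deg 1.0 red [551.7 -23.1] r 552.2 ang deg -2.4 nred 166
slat -0.036805477993839236 55
[[0.32, 0.95, -0.0, -625.24], [0.92, -0.31, 0.24, -26.38], [0.23, -0.08, -0.97, 390.86], [0.0, 0.0, 0.0, 1.0]]
```

View pics/c.png

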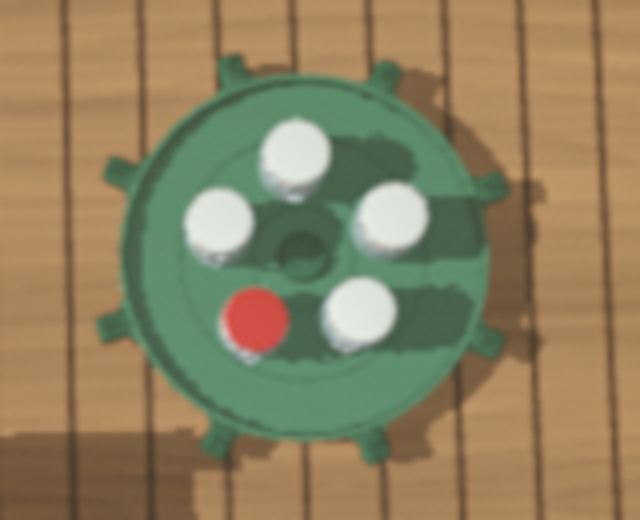

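The crop shows eight grips around the rim, two of them near the front, at crop (218,442) and (375,445). The hub is at (303,257) and the red lid at (255,320). My green mask failed, so I'll fix it.

```bash
sed -i 's/(65,90,30),(95,255,255)/(60,60,20),(95,255,255)/' h.py; python3 - <<'E'
from h import *
a=cv2.imread('pics/top.png')[:,:,::-1].copy()
h=cv2.cvtColor(a,cv2.COLOR_RGB2HSV);print(h[174,307],h[200,330],h[220,325],h[215,345],h[220,364])
a,ctr,ph=look('top',a)
E
```

```text
[ 69  85 144] [ 72  53 143] [66 75 99] [ 70  83 144] [64 76 94]
ctr [607.8 -65.3] R 147.3 grip phase deg 19.1 red [551.7 -23.1] r 70.3 ang deg 143.0 nred 166
```

```bash
cat >> h.py <<'E'
def plan(way):
    """way: list of (x,y,z,yaw,nrows) -> flat rows from the present pose"""
    s=monitor.state();p=np.array(s['eef_pos']);y=s['tcp_rot'][2];out=[]
    for *t,ty,n in way:
        d=(np.array(t)-p)/n;dy=((ty-y+np.pi)%(2*np.pi)-np.pi)/n
        for _ in range(n):
            c,k=np.cos(y),np.sin(y)
            out+=[round(v,3) for v in ((c*d[0]+k*d[1])/150,(k*d[0]-c*d[1])/150,-d[2]/150,-dy/(np.pi/2))]
            p=p+d;y+=dy
    print(s['t'],s['eef_pos'].round(1),round(s['tcp_rot'][2],3),np.round(s['joints'],2).tolist());print(out)
C=np.array([607.8,-65.3])
def rim(deg,r,z,n):
    a=np.radians(deg);return (C[0]+r*np.cos(a),C[1]+r*np.sin(a),z,a,n)
E
python3 -c "
from h import *
plan([rim(88,167,200,16)])"
```

```text
0.1 [201.1 591.5 214.1] 2.814 [1.14, 0.49, 1.56, 0.0, 1.09, -0.11]
[np.float64(-0.228), np.float64(-0.138), np.float64(0.006), np.float64(0.051), np.float64(-0.239), np.float64(-0.119), np.float64(0.006), np.float64(0.051), np.float64(-0.247), np.float64(-0.1), np.float64(0.006), np.float64(0.051), np.float64(-0.255), np.float64(-0.08), np.float64(0.006), np.float64(0.051), np.float64(-0.26), np.float64(-0.059), np.float64(0.006), np.float64(0.051), np.float64(-0.264), np.float64(-0.038), np.float64(0.006), np.float64(0.051), np.float64(-0.266), np.float64(-0.017), np.float64(0.006), np.float64(0.051), np.float64(-0.267), np.float64(0.004), np.float64(0.006), np.float64(0.051), np.float64(-0.266), np.float64(0.026), np.float64(0.006), np.float64(0.051), np.float64(-0.263), np.float64(0.047), np.float64(0.006), np.float64(0.051), np.float64(-0.258), np.float64(0.067), np.float64(0.006), np.float64(0.051), np.float64(-0.252), np.float64(0.088), np.float64(0.006), np.float64(0.051), np.float64(-0.244), np.float64(0.108), np.float64(0.006), np.float64(0.051), np.float64(-0.235), np.float64(0.127), np.float64(0.006), np.float64(0.051), np.float64(-0.224), np.float64(0.145), np.float64(0.006), np.float64(0.051), np.float64(-0.212), np.float64(0.163), np.float64(0.006), np.float64(0.051)]
```

Request:
move_arm(
  moves=[-0.23, -0.14, 0, 0.05, -0.24, -0.12, 0, 0.05, -0.25, -0.1, 0, 0.05, -0.255, -0.08, 0, 0.05, -0.26, -0.06, 0, 0.05, -0.265, -0.04, 0, 0.05, -0.265, -0.02, 0, 0.05, -0.265, 0, 0, 0.05, -0.265, 0.025, 0, 0.05, -0.265, 0.045, 0, 0.05],
  claw=0,
)

```text
t: 1.35
eef_pos: [460.7, 284.1, 214.5]
tcp_rot: [-3.141, -0.0, 2.026]
ft_force: [-0.5, -0.8, -0.4]
opening: 0.022
grip_force: 0.0
```

```bash
sed -i 's/\[round(v,3)/[float(round(v,3))/' h.py; python3 -c "
from h import *
plan([rim(88,167,190,8)])"
```

```text
1.35 [460.7 284.1 214.5] 2.026 [0.43, 0.37, 1.76, 0.0, 1.0, -0.02]
[-0.193, 0.048, 0.02, 0.039, -0.189, 0.059, 0.02, 0.039, -0.185, 0.071, 0.02, 0.039, -0.181, 0.082, 0.02, 0.039, -0.175, 0.093, 0.02, 0.039, -0.169, 0.104, 0.02, 0.039, -0.163, 0.114, 0.02, 0.039, -0.155, 0.123, 0.02, 0.039]
```

Request:
move_arm(
  moves=[-0.193, 0.048, 0.02, 0.039, -0.189, 0.059, 0.02, 0.039, -0.185, 0.07, 0.02, 0.039, -0.18, 0.082, 0.02, 0.039, -0.175, 0.093, 0.02, 0.039, -0.17, 0.104, 0.02, 0.039, -0.163, 0.114, 0.02, 0.039, -0.155, 0.123, 0.02, 0.039, 0, 0, 0, 0, 0, 0, 0, 0],
)

```text
t: 2.6
eef_pos: [612.8, 103.5, 190.4]
tcp_rot: [-3.141, -0.0, 1.539]
ft_force: [0.3, 0.9, -0.7]
opening: 0.0
grip_force: 0.0
```

```bash
python3 -c "
from h import *
plan([rim(88,167,60,4)])
a=viewer.read_camera('wrist');cv2.imwrite('pics/w.png',a[:,:,::-1])
i=viewer.camera_info('wrist')
# project expected TCP ground points
def pr(P):
  T=np.array(i['camera_from_world']);q=(T[:3,:3]@np.array(P).T).T+T[:3,3];q=q@np.array(i['K']).T;return (q[:,:2]/q[:,2:]).round(0)
for d in (64.1,88,109.1): print(d,pr([[*rim(d,162,36,1)[:3]],[*rim(d,150,38,1)[:3]],[*rim(d,178,36,1)[:3]]]).tolist())
"
```

```text
2.6 [612.8 103.5 190.4] 1.539 [0.06, 0.51, 1.6, 0.0, 1.04, 0.09]
[-0.003, 0.001, 0.217, 0.001, -0.003, 0.001, 0.217, 0.001, -0.003, 0.001, 0.217, 0.001, -0.003, 0.001, 0.217, 0.001]
64.1 [[391.0, 205.0], [386.0, 217.0], [399.0, 190.0]]
88 [[322.0, 191.0], [322.0, 204.0], [322.0, 174.0]]
109.1 [[260.0, 202.0], [265.0, 214.0], [253.0, 186.0]]
```

View pics/w.png

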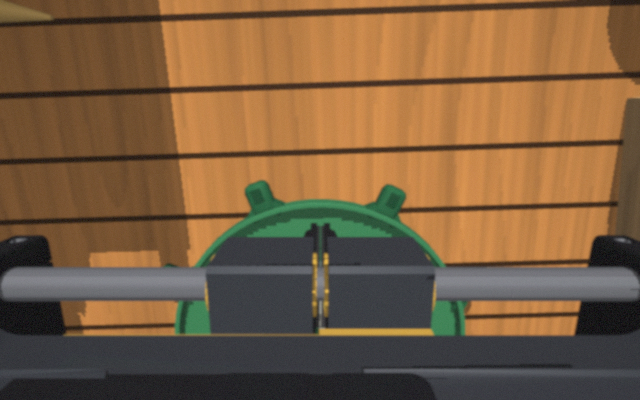

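The wrist view shows the two grips at (258,190) and (391,197) and the lip top at (320,201). All are within about 3 px of my predictions, so I'll go down into the gap between them.

Request:
move_arm(
  moves=[0, 0, 0.21, 0, 0, 0, 0.21, 0, 0, 0, 0.21, 0, 0, 0, 0.21, 0, 0, 0, 0.13, 0, 0, 0, 0.08, 0, 0, 0, 0.05, 0, 0, 0, 0, 0],
)

```text
t: 3.65
eef_pos: [613.3, 103.3, 25.7]
tcp_rot: [-3.142, -0.0, 1.539]
ft_force: [0.0, -0.6, -0.0]
opening: 0.006
grip_force: 0.0
```

```bash
python3 -c "
from h import *
plan([rim(99,168,24,6)])
look()"
```

```text
3.65 [613.3 103.3  25.7] 1.539 [0.06, 0.72, 1.72, 0.0, 0.7, 0.09]
[-0.004, -0.035, 0.002, -0.02, -0.003, -0.035, 0.002, -0.02, -0.002, -0.035, 0.002, -0.02, -0.001, -0.035, 0.002, -0.02, 0.0, -0.035, 0.002, -0.02, 0.001, -0.035, 0.002, -0.02]
ctr [607.9 -64. ] R 147.2 grip phase deg 19.3 red [551.6 -22.8] r 69.7 ang deg 143.8 nred 167
```

Request:
move_arm(
  moves=[-0.0003, -0.0264, 0.001, -0.015, -0.0003, -0.0264, 0.001, -0.015, -0.0003, -0.0264, 0.001, -0.015, -0.0003, -0.0264, 0.001, -0.015, -0.0003, -0.0264, 0.001, -0.015, -0.0003, -0.0264, 0.001, -0.015, -0.0003, -0.0264, 0.001, -0.015, -0.0003, -0.0264, 0.001, -0.015, -0.0003, -0.0264, 0.001, -0.015, -0.0003, -0.0264, 0.001, -0.015],
)

```text
t: 4.95
eef_pos: [573.7, 99.8, 24.1]
tcp_rot: [3.142, -0.0, 1.776]
ft_force: [0.3, 0.2, -0.3]
opening: 0.007
grip_force: 0.0
```

Request:
move_arm(
  moves=[-0.0003, -0.0264, 0, -0.015, -0.0003, -0.0264, 0, -0.015, -0.0003, -0.0264, 0, -0.015, -0.0003, -0.0264, 0, -0.015, -0.0003, -0.0264, 0, -0.015, -0.0003, -0.0264, 0, -0.015, -0.0003, -0.0264, 0, -0.015, -0.0003, -0.0264, 0, -0.015, -0.0003, -0.0264, 0, -0.015, -0.0003, -0.0264, 0, -0.015],
)

```text
t: 6.2
eef_pos: [536.2, 87.2, 24.1]
tcp_rot: [3.142, -0.0, 2.011]
ft_force: [0.7, 0.7, -0.0]
opening: 0.005
grip_force: 0.3
```

```bash
python3 -c "
from h import *
plan([rim(115,168,24,1)])
look()"
```

```text
6.2 [536.2  87.2  24.1] 2.011 [0.04, 0.65, 1.92, 0.0, 0.57, -0.4]
[-0.003, 0.003, 0.001, 0.003]
ctr [608.5 -64.4] R 147.1 grip phase deg -13.3 red [543.7 -35.9] r 70.7 ang deg 156.3 nred 148
```

Request:
move_arm(
  moves=[-0.0003, -0.0264, 0, -0.015, -0.0003, -0.0264, 0, -0.015, -0.0003, -0.0264, 0, -0.015, -0.0003, -0.0264, 0, -0.015, -0.0003, -0.0264, 0, -0.015, -0.0003, -0.0264, 0, -0.015, -0.0003, -0.0264, 0, -0.015, -0.0003, -0.0264, 0, -0.015, -0.0003, -0.0264, 0, -0.015, -0.0003, -0.0264, 0, -0.015],
)

```text
t: 7.5
eef_pos: [502.7, 66.4, 24.1]
tcp_rot: [3.142, -0.0, 2.247]
ft_force: [0.3, 1.1, 0.9]
opening: 0.004
grip_force: 0.3
```

Request:
move_arm(
  moves=[-0.0003, -0.0264, 0, -0.015, -0.0003, -0.0211, 0, -0.012, -0.0003, -0.0176, 0, -0.01, -0.0002, -0.0141, 0, -0.008, -0.0001, -0.0106, 0, -0.006, 0, -0.007, 0, -0.004, 0, -0.0035, 0, -0.002, 0, 0, 0, 0, 0, 0, 0, 0, 0, 0, 0, 0],
)

```text
t: 8.75
eef_pos: [491.7, 56.6, 24.1]
tcp_rot: [3.142, -0.0, 2.335]
ft_force: [-0.8, 0.3, -0.6]
opening: 0.008
grip_force: 0.1
```

```bash
python3 -c "
from h import *
plan([rim(135,168,24,1)])
look();look()"
```

```text
8.75 [491.7  56.6  24.1] 2.335 [-0.02, 0.61, 2.04, 0.0, 0.49, -0.78]
[-0.003, -0.027, 0.001, -0.014]
ctr [608.5 -64.6] R 147.0 grip phase deg 5.4 red [538.7 -58.8] r 70.1 ang deg 175.2 nred 166
ctr [608.7 -64.7] R 146.9 grip phase deg 5.3 red [538.7 -58.8] r 70.3 ang deg 175.2 nred 166
```

Request:
move_arm(
  moves=[0, -0.008, 0, -0.0045, 0, -0.0117, 0, -0.0067, 0, -0.0117, 0, -0.0067, 0, -0.0117, 0, -0.0067, 0, -0.0117, 0, -0.0067, 0, -0.0117, 0, -0.0067, 0, -0.0117, 0, -0.0067, 0, -0.0098, 0, -0.0056, 0, -0.0059, 0, -0.0034, 0, 0, 0, 0],
)

```text
t: 10.1
eef_pos: [481.8, 46.4, 24.1]
tcp_rot: [3.142, -0.0, 2.419]
ft_force: [0.5, 0.7, 0.2]
opening: 0.006
grip_force: 0.1
```

```bash
python3 -c "
from h import *
a=look()[0];look()
b=viewer.read_camera('side');h=cv2.cvtColor(b,cv2.COLOR_RGB2HSV)
r=cv2.inRange(h,(0,150,90),(6,255,255))|cv2.inRange(h,(174,150,90),(180,255,255));r[:160]=0;r[240:]=0;r[:,:240]=0;r[:,345:]=0
ys,xs=np.nonzero(r);print('side red',ray('side',[xs.mean(),ys.mean()],92),len(xs))
"
```

```text
ctr [608.3 -64.5] R 146.9 grip phase deg 10.5 red [537.8 -64.9] r 70.5 ang deg -179.7 nred 162
ctr [608.5 -64.6] R 146.9 grip phase deg 10.5 red [537.8 -64.7] r 70.7 ang deg -180.0 nred 162
side red [[537.57730464 -60.2358392 ]] 135
```

Request:
move_arm(
  moves=[0, 0.02, 0, 0, 0, 0.04, 0, 0, 0.02, 0.04, 0, 0, 0.06, 0, -0.05, 0, 0.06, 0, -0.2, 0, 0.06, 0, -0.3, 0, 0, 0, -0.3, 0, 0, 0, -0.2, 0, 0.2, 0, 0, 0, 0.2, 0, 0, 0],
)

```text
t: 11.5
eef_pos: [423.0, 117.7, 182.3]
tcp_rot: [3.141, 0.001, 2.419]
ft_force: [-0.4, -0.3, -1.0]
opening: 0.006
grip_force: 0.0
```

```bash
python3 - <<'E'
from h import *
a=look()[0];look()
b=viewer.read_camera('side');h=cv2.cvtColor(b,cv2.COLOR_RGB2HSV)
r=cv2.inRange(h,(0,150,90),(6,255,255))|cv2.inRange(h,(174,150,90),(180,255,255));r[:160]=0;r[240:]=0;r[:,:240]=0;r[:,345:]=0
ys,xs=np.nonzero(r);red=ray('side',[xs.mean(),ys.mean()],92)[0]
g=cv2.inRange(h,(60,60,15),(95,255,255));g[:165]=0;g[250:]=0;g[:,:225]=0;g[:,350:]=0
c=max(cv2.findContours(g,cv2.RETR_EXTERNAL,cv2.CHAIN_APPROX_NONE)[0],key=cv2.contourArea)[:,0]
P=ray('side',c,36);d=P-[608.4,-64.5];o=np.hypot(*d.T)
Q=P[o>164];print('side: red',red.round(1),'grip-circle ctr',cv2.minEnclosingCircle(Q.astype(np.float32)))
S=np.hstack([cv2.resize(a[110:240,270:430],None,fx=2.4,fy=2.4),cv2.resize(b[140:270,220:380],None,fx=2.4,fy=2.4)])
cv2.imwrite('pics/f.png',S[:,:,::-1])
E
```

```text
ctr [607.7 -64.6] R 146.9 grip phase deg 10.4 red [537.8 -64.9] r 69.9 ang deg -179.7 nred 162
ctr [607.7 -64.5] R 146.9 grip phase deg 10.6 red [537.8 -64.9] r 69.9 ang deg -179.7 nred 162
side: red [537.6 -60. ] grip-circle ctr ((608.01513671875, -53.534053802490234), 179.24575805664062)
```

View pics/f.png

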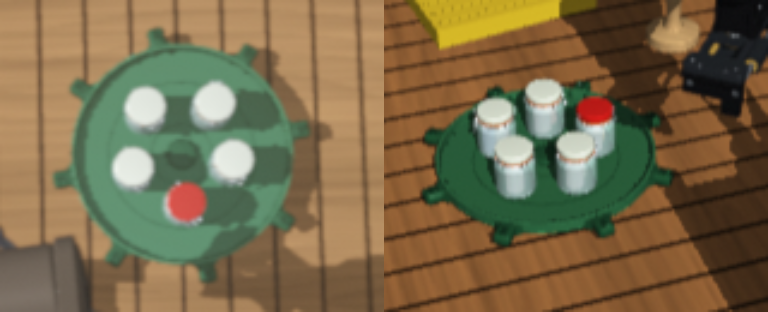

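The red lid is straight in front of the hub in the top crop, at about 180°. The reading hasn't changed since I let go, the jars are undisturbed and the arm is clear.

```bash
python3 -c "
from h import *
print(order.job_done())"
```

```text
the job is handed in; nothing more can be done
None
```

The red-lidded jar now stands straight in front of the turntable's centre, to within about half a degree in the top camera; I turned it about 36° by pushing one rim grip, and it was standing still with the arm clear when I handed the job in at about 12 s.

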